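# Shut the lamp door and hold the slide magazine home in the reader

## Task

Get the slide reader ready for a reading: first push its hinged lamp door shut until it clicks onto its catch and stays there. Then push the slide magazine along its channel against the sprung plunger until it sits firmly against the steel stops, and finish while still holding it pressed there, because the spring pushes it back out when let go. Leave the bottle, the jar and the dish where they stand.

Things in the scene. Friction and masses are not known exactly. Their poses are not given: they have to be found in the camera images.
- reader: Slide reader, fixed to the bench: white base plate 240 (x) by 260 (y) by 12 mm thick, spanning x -120 to 120, y -125 to 135 mm. Origin on the bench surface; its -x side is the front, towards the robot. On it: the magazine's channel, and beside it the lamp housing with its door.
- stop: Two fixed upright steel pads at the far end of the channel, the hard stop for the magazine. Same origin and axes as the reader; their front faces lie at x = 50 mm, 12 mm wide, centred at y = -83 and y = -47 mm, 12 to 52 mm above the bench, on either side of the plunger.
- plunger (a joint): Sprung steel plunger, 10 mm thick, round tip, standing out between the stops towards the robot; pushed in along the reader's +x. In m: 0 = fully out (tip 12 mm in front of the stop faces), 0.012 when the magazine is on the stops (it could itself go on to 0.017). The spring pushes back with 3 N at 0, 6 N at 0.012.
- plunger_tip (a point): Tip of the plunger, 34 mm above the bench, on the channel's axis.
- magazine: Loose grey open-topped slide magazine, 90 (x) by 50 (y) by 40 mm high, about 0.15 kg, holding glass slides on edge. Lies on the channel floor, 3 mm play each side, x axis towards the plunger, slides with under 1 N of friction. Origin: centre of underside. Flat rear face, to push on: x = -45 mm; front face: +45 mm. Pressed home, its origin is at x 5, y -65 mm in the reader's frame.
- door (a joint): Lamp door: grey panel 100 wide, 64 high (18 to 82 mm above the bench), 8 mm thick, on a vertical hinge at the reader's +y side. Radians: 0 = shut, grows as the free edge swings out to the robot (max 1.5). Stays where it is left. In the last 0.12 rad a ball on it rides over a sprung roller (resists with 2 to 6 N at the free edge), then snaps in and holds it at 0.
- door_hinge (a point): Point on the door's vertical hinge line, 50 mm above the bench; reader frame x -4, y 125 mm. Turns with the door: its -y axis points along the panel to the free edge, its -x axis out of the outer face, which is 4 mm out from the hinge line.
- door_edge (a point): Point on the door's outer face near the free edge, a good place to push: 80 mm from the hinge, 58 mm above the bench. Its axes are those of the door; push along its +x axis.
- bottle: Bystander: amber glass bottle with black cap, 48 mm diameter, 105 mm high. Origin: centre of its underside.
- jar: Bystander: clear jar with white lid, 60 mm diameter, 65 mm high. Origin: centre of its underside.
- dish: Bystander: flat clear covered dish, 94 mm diameter, 16 mm high. Origin: centre of its underside.
- channel (a point): Near end of the channel, on its axis, on its floor (12 mm above the bench; reader frame x -115, y -65 mm). The open-topped channel runs from here along the reader's +x to x = 50 mm, between aluminium rails 12 mm high, 8 mm thick, 56 mm apart. Stops and plunger are at its far end, and behind them (x 60 to 120 mm) a grey housing 60 mm high over the bench.
- lamp_top (a point): Middle of the top of the white lamp housing, 92 mm above the bench. The housing spans x 0 to 115, y 5 to 135 mm in the reader's frame; the lamp door is on its front (-x) side.
Mind the look-alikes: they are no part of the job. What is shaped like the magazine but green or red is not meant.

How it is judged (in metres and radians):
On the way, in this order (a step that is already met when the one before it is completed fails the run):
1. the lamp door is shut on its catch (value of joint door below 0.03 rad), for 0.3 s.
2. the magazine is pressed home, the plunger pushed in (value of joint plunger above 0.0105 m and contact force between magazine and stop above 1 N), for 0.2 s.
At the end, for the whole second after the job is handed in: The robot is still pressing (over 2 N) the magazine onto the stops (over 1 N), plunger in over 10.5 mm, magazine flat, in line with the channel (0.08 rad) and at rest; lamp door shut (under 0.03 rad); bottle, jar and dish within 30 mm of their start (all of step 2 and value of joint door below 0.03 rad and contact force between any of the fingers, the arm and magazine above 2 N and x of magazine in the frame of reader above 0.003 m and z of magazine in the frame of reader below 0.017 m and angle between magazine's own z axis and vertical below 0.08 rad and angle between the x axis of magazine and the x axis of reader, either way round below 0.08 rad and linear speed of magazine below 0.02 m/s and distance of each of bottle, jar, dish from where it was at the start of the episode below 0.03 m); the arm keeps its last pose, push and grip.
It fails at once if the bottle, jar or dish is knocked away or over (distance of any of bottle, jar, dish from where it was at the start of the episode above 0.03 m or angle between any of bottle, jar, dish's own z axis and vertical above 0.5 rad).
It also fails if it takes over 48 s, if anything falls off the work surface, if the arm or the gripper's body presses on something with over 40 N, if the wrist force passes 120 N, or if a joint passes its speed limit or range.

## Robot

A 7-joint arm with a two-finger parallel gripper is mounted at the origin on the work surface. World frame = base frame: x ahead of the robot, y to its left, z up, the work surface at z = 0. Lengths are in m, angles in degrees, forces in N, time in s.
With the tool pointing down it reaches from about 0.375 to 0.925 m from the base axis. Payload 3.1 kg.
Tool frame: the origin (TCP) lies on the centre line of the jaws, within the pads' length; the fingertips stand 14 mm ahead of it and the grasp point (between the pads) lies 5 mm behind it; z points along the fingers, y is the direction in which the jaws open and shut (so a half turn about z gives the same grasp; the last joint's range is limited). The gripper opens to 85 mm and grips with 20 to 120 N. Pads are 22 mm wide; open, the fingers measure 114 mm over their backs; the gripper's body (76 mm by 85 mm) begins 54 mm behind the grasp point. The pads swing forward as they close: fully open they stand 13 mm farther back than shut.
Start: joints at [67.334, 21.939, 2.515, 91.553, -1.026, 66.532, -2.859], TCP at [0.191, -0.621, 0.245] pointing down, gripper open.
Joint ranges: [-149.38, 149.38], [-23.57, 123.04], [-84.95, 90], [0, 143.3], [-89.99, 269.99], [3.08, 112.72], [-163.45, 163.45]. Speed limits (degrees/s): [159.86, 159.86, 180, 180, 180, 180, 180].

## Interface

Orientations are given as a 3x3 rotation matrix whose columns are the frame's x, y, z axes.
In Python, from plant import manip gives the robot as it stands. Calls block until the motion is done:
- manip.move_to(position, orientation): joint-space move of the TCP to a pose.
- manip.line_to(position, speed=0.15, frame=None, force_limit=None): straight line of the TCP; frame=None keeps the orientation; speed is the mean speed in m/s. With force_limit (N) it stops when the force on the tool has changed by that much, and returns True; else False.
- manip.movej(angles): joint-space move.
- manip.let_go() and manip.grasp(): open the fingers fully, or close them until they stop; the grip force is fixed at half the most.
- manip.wait(seconds).
- manip.ik(position, orientation): joint angles nearest the present ones, or None.
- manip.get_obs(): the state.
- manip.capture(name): name is "side" or "top"; returns the picture (400x640x3 uint8, red, green, blue); there is no depth.
- manip.camera_model(name): a dict with "intrinsics" (3x3 intrinsics, pixels), "R" (3x3) and "t" (3): a world point X has camera coordinates R X + t. Camera axes: x right, y down, z forward; pixel columns grow to the right and rows downward; lengths in m; the calibration is good to about 2 mm. A picture is of the moment at which its call begins. camera_model takes no time and is no camera call.
A pose or a line that the arm cannot do raises manip.IKError and nothing moves.
- manip.close_job(): hands the job in, once; it reports no verdict.
Trained networks look in the newest picture that a camera, given by its name, has taken for a name from the list of things; names that differ only in an ending like _2 or _b are one class to them, and where a whole thing is asked for, a point or a joint stands for the part that bears it (a point fixed in the world has none). Each returns a list of dicts, best first, with "conf" (0 to 1); they miss things now and then, are a little off and sometimes report something else, mostly with a low value. They report only what shows in the picture. A call takes as long as a camera call. They do not tell look-alikes from the thing itself.
- manip.find_in(camera, thing): "box" ([left, top, right, bottom] in pixels, round what is visible of it).
The state is a dict: "time": time; "joint_pos": joint angles; "joint_velocities": joint speeds; "joint_efforts": joint torques, N m; "tcp_pos": TCP position; "eef_rot": TCP orientation; "force": force on the tool from outside, world axes, zero at the start; "torque": the same for the moment, N m; "finger_gap": opening from 0.0 (shut) to 1.0 (fully open).
Only numpy, scipy, OpenCV 4.12 (cv2) and the standard library are available. Lean on these libraries where they do the work, as an engineer would, in place of code of your own. Each camera call takes 0.05 s, during which the arm holds its last target.

## Working session

There is one attempt and no reset: what is moved stays moved. The work goes in short steps, each a Python script; the robot and the scene stay as the last script left them, time stands still between calls to the robot, and variables do not carry over. Pictures are saved under pics/ and viewed, and the job is handed in when it is done.

```bash
mkdir -p pics; ls
python3 - <<'E'
from plant import manip
import cv2
for c in ("side","top"):
    im=manip.capture(c); cv2.imwrite(f"pics/{c}0.png",cv2.cvtColor(im,cv2.COLOR_RGB2BGR))
    m=manip.camera_model(c); print(c,m)
    for t in ("reader","magazine","door","stop","bottle","jar","dish","lamp_top","plunger"):
        try: print(t,[( [round(v) for v in d["box"]],round(d["conf"],2)) for d in manip.find_in(c,t)][:4])
        except Exception as e: print(t,repr(e))
o=manip.get_obs();print(o["time"],o["tcp_pos"],o["eef_rot"],o["force"])
E
```

```text
pics
side {'intrinsics': array([[378.10669866,   0.        , 325.43582429],
       [  0.        , 378.10669866, 204.06270192],
       [  0.        ,   0.        ,   1.        ]]), 'R': array([[-0.95726754, -0.28907535, -0.00861954],
       [-0.21147094,  0.71999083, -0.66097901],
       [ 0.19727873, -0.63091097, -0.75035488]]), 't': array([0.46301979, 0.2071907 , 1.12370002])}
reader [([265, 176, 338, 239], 0.96)]
magazine [([359, 156, 389, 178], 0.9), ([298, 179, 326, 198], 0.78), ([375, 193, 397, 224], 0.74), ([338, 127, 350, 148], 0.48)]
door [([297, 204, 324, 236], 0.7)]
stop [([297, 204, 324, 236], 0.62)]
bottle [([278, 140, 291, 169], 0.86), ([300, 204, 323, 239], 0.54)]
jar [([318, 143, 338, 162], 0.85), ([262, 174, 339, 241], 0.53)]
dish [([267, 259, 299, 293], 0.77)]
lamp_top [([263, 172, 340, 241], 0.79)]
plunger [([261, 172, 339, 241], 0.18)]
top {'intrinsics': array([[506.20447057,   0.        , 322.95430699],
       [  0.        , 506.20447057, 205.67424659],
       [  0.        ,   0.        ,   1.        ]]), 'R': array([[-0.00836407, -0.9998508 ,  0.01511368],
       [-0.99473117,  0.00677497, -0.10229365],
       [ 0.102176  , -0.01588964, -0.99463942]]), 't': array([-0.06862641,  0.51030951,  1.50905692])}
reader [([275, 128, 383, 229], 0.75)]
magazine [([443, 176, 478, 202], 0.82), ([336, 257, 367, 284], 0.67), ([342, 164, 365, 202], 0.63), ([400, 221, 425, 253], 0.58)]
door [([289, 188, 321, 205], 0.5)]
stop [([338, 150, 355, 159], 0.57)]
bottle [([383, 125, 398, 144], 0.64)]
jar [([406, 172, 429, 194], 0.93)]
dish [([229, 176, 257, 206], 0.78)]
lamp_top [([278, 131, 375, 229], 0.73)]
plunger [([290, 189, 318, 206], 0.38)]
1.0 [ 0.19072076 -0.6213983   0.24529298] [[ 9.55980952e-01  2.93428731e-01  4.70277877e-06]
 [ 2.93428731e-01 -9.55980951e-01 -2.51221373e-05]
 [-2.87578993e-06  2.53962151e-05 -1.00000000e+00]] [-0.23403152  0.3234823   0.20155596]
```

Run:
```python
import cv2
im=cv2.imread("pics/top0.png"); cv2.imwrite("pics/top0z.png",cv2.resize(im[100:310,215:485],None,fx=2.9,fy=2.8,interpolation=cv2.INTER_CUBIC)[:590,:790])
im=cv2.imread("pics/side0.png"); cv2.imwrite("pics/side0z.png",cv2.resize(im[110:300,240:420],None,fx=3,fy=3,interpolation=cv2.INTER_CUBIC))
```

```text
(no output)
```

View pics/top0z.png

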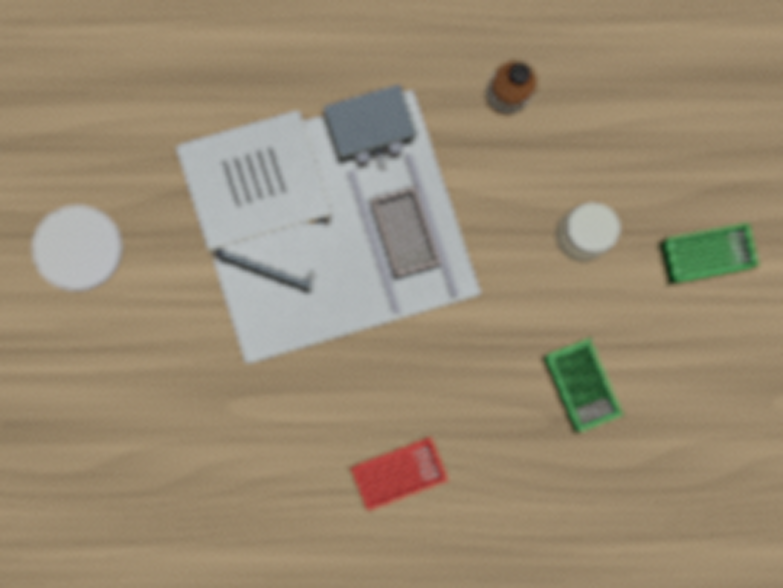

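View pics/side0z.png

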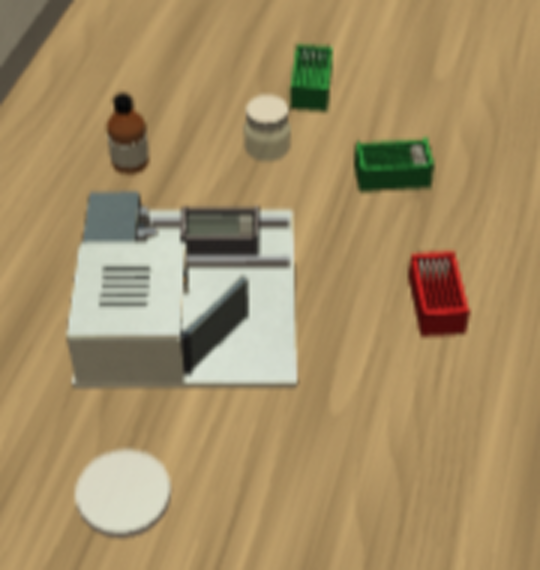

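View pics/top0.png

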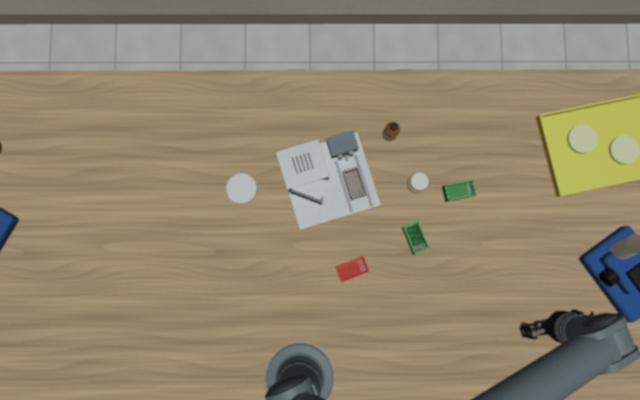

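The top view shows the reader yawed, with its front plate edge running from (300,229) to (380,205) px. The grey magazine is in the channel near (354,183), and the door is open from (289,190) to (322,203). The bottle is at (391,131), the jar at (418,182) and the dish at (241,188). The green and red magazines are look-alikes on the bench. Next I fit the reader pose.

```bash
cat > h.py <<'E'
import numpy as np
from plant import manip
C={c:manip.camera_model(c) for c in("side","top")}
def proj(c,X):
    m=C[c]; p=m["intrinsics"]@(m["R"]@np.asarray(X)+m["t"]); return p[:2]/p[2]
def back(c,uv,z):
    m=C[c]; d=m["R"].T@np.linalg.inv(m["intrinsics"])@np.array([*uv,1]); o=-m["R"].T@m["t"]
    return o+d*(z-o[2])/d[2]
def top(u,v): return np.array([215+(u+.5)/2.9-.5,100+(v+.5)/2.8-.5])
def side(u,v): return np.array([240+(u+.5)/3-.5,110+(v+.5)/3-.5])
E
python3 - <<'E'
from h import *
from scipy.optimize import least_squares
P=[("top",top(247,361),(-.12,.135,.012)),("top",top(480,293),(-.12,-.125,.012)),("top",top(415,91),(.12,-.125,.012)),
("top",top(215,250),(0,.135,.092)),("top",top(330,215),(0,.005,.092)),("top",top(300,112),(.115,.005,.092)),("top",top(178,147),(.115,.135,.092)),
("side",side(297,384),(-.12,.135,.012)),("side",side(293,211),(-.12,-.125,.012)),("side",side(184,337),(0,.135,.092)),("side",side(70,335),(.115,.135,.092)),("side",side(186,245),(0,.005,.092))]
def w(p,X):
    c,s=np.cos(p[2]),np.sin(p[2]); return np.array([p[0]+c*X[0]-s*X[1],p[1]+s*X[0]+c*X[1],X[2]])
f=lambda p,P=P:np.concatenate([proj(c,w(p,X))-uv for c,uv,X in P])
for Q in (P,P[:7],P[7:]):
    r=least_squares(lambda p:f(p,Q),[.5,0,0.2],loss="soft_l1"); print(r.x,np.degrees(r.x[2]),f(r.x,Q).reshape(-1,2).round(1).tolist())
p=least_squares(f,[.5,0,.2],loss="soft_l1").x; np.save("pose.npy",p)
def inv(X): 
    c,s=np.cos(p[2]),np.sin(p[2]);d=X[:2]-p[:2]; return np.round([c*d[0]+s*d[1],-s*d[0]+c*d[1]],4)
for n,z,uvs in (("mag",.052,[(372,197),(411,188),(439,268),(396,278)]),("door",.082,[(216,253),(310,290),(313,272)])):
    for uv in uvs: print(n,inv(back("top",top(*uv),z)))
print("side mag",[inv(back("side",side(*uv),.052)) for uv in((184,208),(258,208),(258,238),(184,238))])
print("side door",[inv(back("side",side(*uv),.082)) for uv in((247,279),(186,332))])
for n,z,uv in(("bottle",.1,(520,73)),("jar",.065,(596,228)),("dish",.016,(77,247))):
    X=back("top",top(*uv),z); print(n,X.round(3),inv(X))
E
```

```text
[ 0.59108889 -0.09625582  0.29012346] 16.622849745284647 [[-0.2, 1.3], [0.6, 0.8], [-0.4, -0.4], [-1.9, 0.1], [1.1, -0.3], [-0.1, -0.5], [-0.4, -0.3], [0.8, -0.3], [0.6, -0.5], [-0.8, -0.3], [-0.8, 0.5], [0.4, -0.9]]
[ 0.5911037  -0.09669756  0.28969791] 16.59846774481836 [[-0.0, 1.3], [0.8, 0.8], [-0.3, -0.4], [-1.8, 0.0], [1.2, -0.3], [0.1, -0.5], [-0.3, -0.4]]
[ 0.59107751 -0.09502165  0.29482784] 16.89239113079869 [[0.9, -0.1], [0.3, -0.4], [-0.7, 0.0], [-0.7, 0.9], [0.3, -0.6]]
mag [ 0.0119 -0.042 ]
mag [ 0.0094 -0.0837]
mag [-0.0817 -0.0853]
mag [-0.079  -0.0396]
door [-0.0033  0.1297]
door [-0.0683  0.0503]
door [-0.0511  0.0418]
side mag [array([ 0.0102, -0.088 ]), array([-0.076 , -0.0876]), array([-0.0761, -0.0394]), array([ 0.008 , -0.0398])]
side door [array([-0.0649,  0.0494]), array([-0.0032,  0.1215])]
bottle [ 0.737 -0.282  0.1  ] [ 0.0868 -0.2201]
jar [ 0.577 -0.362  0.065] [-0.0892 -0.2512]
dish [0.567 0.177 0.016] [0.0553 0.2685]
```

Both cameras agree on the reader pose: x 0.591, y -0.096, yaw 16.6°. In the reader frame the magazine origin is at about x = -0.035 and y = -0.064, and the 90 x 48 mm size it measures matches the spec. The door is open about 0.68 rad, and its measured length of 99 mm also matches. I'll do the door first.

```bash
cat >> h.py <<'E'
p=np.load("pose.npy"); c_,s_=np.cos(p[2]),np.sin(p[2])
R=np.array([[c_,s_,0],[s_,-c_,0],[0,0,-1.]])
def W(x,y,z): return np.array([p[0]+c_*x-s_*y,p[1]+s_*x+c_*y,z])
def st(l=""):
    o=manip.get_obs(); d=o["tcp_pos"]-W(0,0,0); f=o["force"]
    print(l,"t",round(o["time"],2),"rdr",np.round([c_*d[0]+s_*d[1],-s_*d[0]+c_*d[1],d[2]],4),"F",np.round([c_*f[0]+s_*f[1],-s_*f[0]+c_*f[1],f[2]],1),"gap",round(float(o["finger_gap"]),2),flush=True)
E
python3 - <<'E'
from h import *
import cv2
manip.grasp(); st("shut")
manip.move_to(W(-.125,.05,.24),R); st("above")
manip.line_to(W(-.125,.05,.058),speed=.15); st("down")
hit=manip.line_to(W(-.035,.05,.058),speed=.06,force_limit=25); st(f"push {hit}")
for c in("side","top"):
    im=manip.capture(c); y,x=(110,240) if c=="side" else (100,215)
    cv2.imwrite(f"pics/{c}1.png",cv2.cvtColor(cv2.resize(im[y:y+190,x:x+200],None,fx=3,fy=3,interpolation=cv2.INTER_CUBIC),cv2.COLOR_RGB2BGR))
E
```

```text
shut t 1.77 rdr [-0.5338 -0.3886  0.2453] F [-0.1  0.6  0.2] gap 0.0
above t 3.92 rdr [-0.1253  0.0488  0.24  ] F [ 0.8 -0.7  0.2] gap -0.0
down t 5.28 rdr [-0.1242  0.0496  0.0588] F [0.3 0.3 0.4] gap 0.0
push False t 6.93 rdr [-0.0351  0.05    0.0581] F [-0.7 -0.1  0.3] gap -0.0
```

View pics/side1.png

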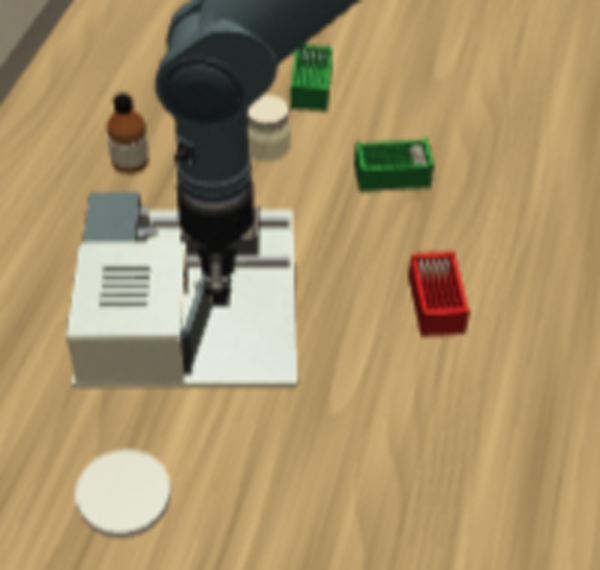

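The side view shows the finger at about (220,295) against the free edge of the door, which is now nearly shut. The force is small so far. I'll push on with a force limit.

Run:
```python
from h import *
import cv2
for x in (-.028,-.024,-.021,-.018,-.015,-.012,-.009,-.006):
    hit=manip.line_to(W(x,.05,.058),speed=.02,force_limit=18); st(f"push {x} {hit}")
    if hit: break
manip.wait(.4); st("held")
manip.line_to(W(-.07,.05,.058),speed=.1); st("back")
manip.line_to(W(-.13,-.065,.12),speed=.2); st("away")
for c in("side","top"):
    im=manip.capture(c); y,x=(160,250) if c=="side" else (120,260)
    cv2.imwrite(f"pics/{c}2.png",cv2.cvtColor(cv2.resize(im[y:y+110,x:x+130],None,fx=5,fy=5,interpolation=cv2.INTER_CUBIC),cv2.COLOR_RGB2BGR))
```

```text
push -0.028 False t 7.53 rdr [-0.0276  0.0502  0.0581] F [-0.3  0.2 -1. ] gap 0.0
push -0.024 False t 7.88 rdr [-0.0253  0.0499  0.0578] F [-5.7 -0.4  2.8] gap -0.0
push -0.021 False t 8.18 rdr [-0.0247  0.0497  0.0575] F [-9.3  0.   8.1] gap -0.0
push -0.018 False t 8.48 rdr [-0.0244  0.0496  0.0574] F [-14.1   0.6  11.8] gap -0.0
push -0.015 False t 8.78 rdr [-0.0164  0.0493  0.0577] F [-5.5 -1.4  2.5] gap 0.01
push -0.012 False t 9.08 rdr [-0.0164  0.0493  0.0577] F [-12.3  -1.   10.6] gap 0.0
push -0.009 False t 9.38 rdr [-0.0164  0.0492  0.0573] F [-17.3  -0.3  15. ] gap 0.0
push -0.006 False t 9.68 rdr [-0.0164  0.0492  0.0573] F [-22.5   1.4  21.7] gap 0.0
held t 10.08 rdr [-0.0164  0.0492  0.0573] F [-23.3   1.2  21.1] gap 0.0
back t 10.88 rdr [-0.0684  0.0501  0.0584] F [ 0.3  0.6 -0.8] gap 0.0
away t 11.74 rdr [-0.1294 -0.0636  0.1196] F [1.1 0.  0.4] gap 0.0
```

View pics/side2.png

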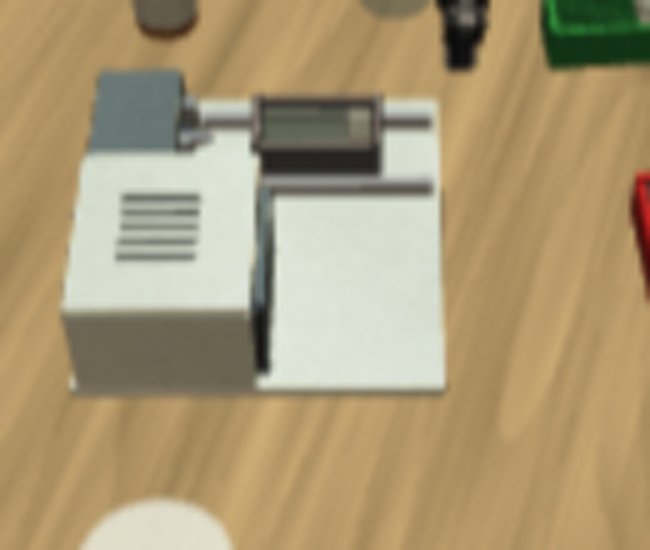

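View pics/top2.png

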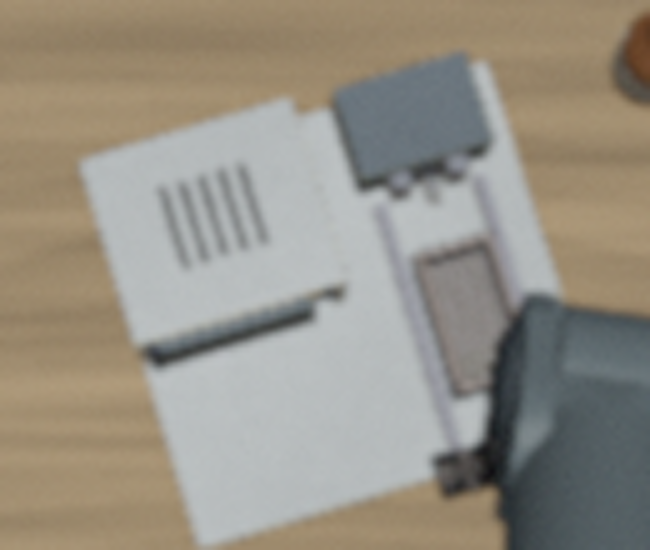

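The door snapped in: the tool jumped from -24.4 to -16.4 mm and then met hard resistance. After backing off, both views show the panel parallel to the housing front, at about (155,360) to (313,318) in the top crop, and it stayed there. Next is the magazine. Its rear face is at about x = -0.080 m, and the half-depth of the finger, from the door contact, is about 8.4 mm.

Run:
```python
from h import *
import cv2
manip.line_to(W(-.13,-.065,.044),speed=.1); st("down")
manip.line_to(W(-.095,-.065,.044),speed=.06,force_limit=8); st("near")
h=manip.line_to(W(-.070,-.065,.044),speed=.04,force_limit=15); st(f"slide {h}")
for x in (-.064,-.060,-.056,-.053,-.050,-.048,-.046,-.044,-.042):
    h=manip.line_to(W(x,-.065,.044),speed=.02,force_limit=15); st(f"push {x} {h}")
    if manip.get_obs()["force"]@R[:,0]<-13: break
manip.wait(.3); st("held")
for c in("side","top"):
    im=manip.capture(c); y,x=(160,250) if c=="side" else (120,260)
    cv2.imwrite(f"pics/{c}3.png",cv2.cvtColor(cv2.resize(im[y:y+110,x:x+130],None,fx=5,fy=5,interpolation=cv2.INTER_CUBIC),cv2.COLOR_RGB2BGR))
```

```text
down t 12.75 rdr [-0.1294 -0.0653  0.0444] F [-1.1 -0.5 -0.1] gap -0.0
near t 13.48 rdr [-0.0952 -0.0648  0.0438] F [0.6 0.3 0.5] gap -0.0
slide False t 14.26 rdr [-0.0699 -0.065   0.044 ] F [-0.3  0.1  0.3] gap 0.0
push -0.064 False t 14.71 rdr [-0.0637 -0.065   0.0441] F [0.5 0.4 0.2] gap -0.0
push -0.06 False t 15.06 rdr [-0.0601 -0.065   0.0439] F [-0.4 -0.3 -0.3] gap -0.0
push -0.056 False t 15.41 rdr [-0.058  -0.0653  0.0437] F [-5.1  0.2  3.6] gap -0.0
push -0.053 False t 15.71 rdr [-0.0553 -0.0654  0.0436] F [-5.6  0.6  3.3] gap -0.0
push -0.05 False t 16.01 rdr [-0.0529 -0.0655  0.0435] F [-5.5 -0.2  2.9] gap 0.0
push -0.048 False t 16.26 rdr [-0.0514 -0.0655  0.0435] F [-6.4 -0.5  3.8] gap -0.0
push -0.046 False t 16.51 rdr [-0.0498 -0.0656  0.0434] F [-8.3  1.3  4.2] gap 0.0
push -0.044 False t 16.76 rdr [-0.0484 -0.0656  0.0433] F [-8.7  0.7  5.7] gap 0.0
push -0.042 False t 17.01 rdr [-0.0483 -0.0657  0.0433] F [-12.3   1.5   9.5] gap -0.01
held t 17.31 rdr [-0.0483 -0.0656  0.0433] F [-11.6   1.2   8.8] gap -0.0
```

View pics/side3.png

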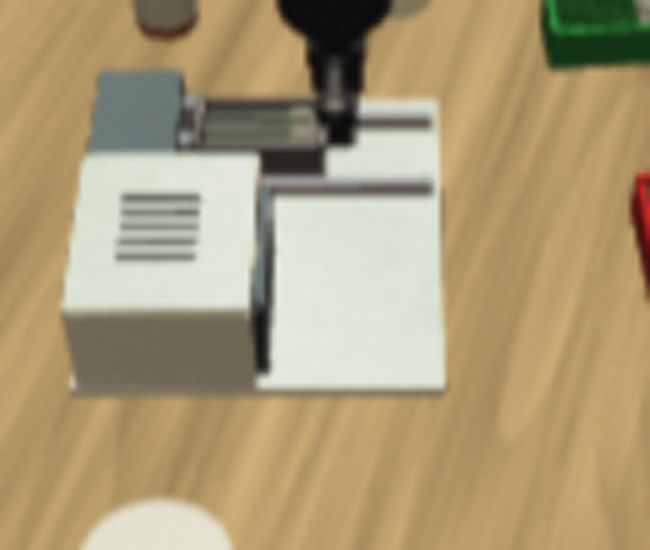

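View pics/top3.png

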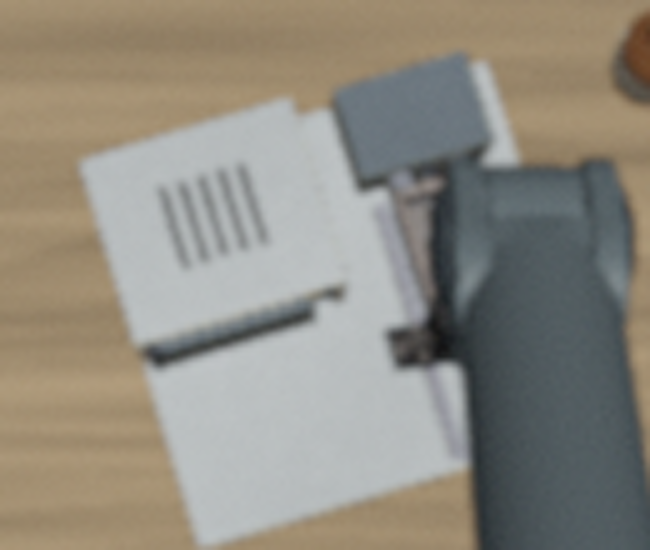

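The plunger came into contact at about -0.058 m and its force rose. The magazine then stopped dead at -0.0483 m, as predicted (-0.0484). Both pictures show its front against the pads, and the door still shut. I'll add a little more press for margin, then hand in.

Run:
```python
from h import *
manip.line_to(W(-.0395,-.065,.044),speed=.02); manip.wait(.5); st("held")
manip.wait(.3); st("held")
for t in("bottle","jar","dish"):
    pass
manip.capture("side")
for t in("bottle","jar","dish"): print(t,[( [round(v) for v in d["box"]],round(d["conf"],2)) for d in manip.find_in("side",t)][:1])
st("final")
manip.close_job()
```

```text
held t 18.18 rdr [-0.0483 -0.0657  0.0431] F [-15.2   1.2  12.4] gap 0.0
held t 18.48 rdr [-0.0483 -0.0657  0.0431] F [-15.7   0.6  12.9] gap 0.0
bottle [([279, 140, 290, 171], 0.6)]
jar [([326, 144, 335, 162], 0.46)]
dish [([268, 260, 298, 292], 0.88)]
final t 18.68 rdr [-0.0483 -0.0657  0.0431] F [-15.6   1.6  13. ] gap -0.0
the job is handed in; nothing more can be done
```

I shut the lamp door, pressed the slide magazine home, and handed the job in at 18.7 s with the arm still pressing. The hand-in reports no verdict, so these are my own last checks.

- **Door:** it snapped over its catch, with the tool jumping 8 mm forward and then meeting a hard stop. It was still flush with the lamp housing in the later pictures, after I had backed the tool away.
- **Magazine:** the force built up over the last 10 mm or so against the plunger. It then stopped dead with the tool at x = -48.3 mm in the reader frame, against -48.4 mm predicted. Further pushing only raised the force, to a steady 15.6 N at hand-in, well above the 6 N spring.
- **Bystanders:** the bottle and dish boxes match their starting boxes to within about 2 px. The jar was partly hidden by the arm, which made its box narrower and less certain (0.46). Its visible edges had not moved, and the arm did not go near it.

There was also an upward force of about 13 N on the tool, most likely friction on the magazine's rear face. No tilt of the magazine was visible in the last pictures, taken just before the final extra press. I did not read the plunger travel or the stop force directly; I inferred both from the tool position and the wrist force. No check failed.

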